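# Lever open the control box cover

## Task

Take the green-handled pry tool from its rest, push its blade into the notch in the front of the grey control box, under the edge of the blue cover, and lever the cover up by pressing the handle down with the blade bearing on the steel sill, until its front edge stands at least 5 mm proud of the rim. Then swing the cover open until it stands upright or leans back past upright, and lay the pry tool back in its rest as it lay before, handle in the rear fork, blade in the front fork. Do not push the tape roll, the nylon block or the white bottle about.

Things in the scene. Friction and masses are not known exactly. Their poses are not given: they have to be found in the camera images.
- sill_top (a point): Middle of the top of the round steel sill bar at the bottom of the pry notch in the box's front wall, 78 mm above the table, 2 mm behind the wall's outer face. Axes of the box: x into the box toward the hinge, z up. The shut cover's underside lies 7 mm above this point and its front edge 3.5 mm behind it (+x): the blade enters level along +x through this gap. The notch is 46 mm wide (y), open in front and above.
- control_box: Grey hollow control box with a blue cover, 160 (x) x 200 (y) x 90 (z) mm, walls 4 mm, fixed to the table, notched front wall toward the robot (-x). Origin under its middle, on the table. Hollow for at least 45 mm below the shut cover; nothing inside is in the blade's way.
- cover_hinge (a point): Middle of the cover's hinge axis, which runs along the box's y, at the far upper edge of the box: 152 mm behind (+x) sill_top and 11 mm above it. Axes as the box.
- cover (a joint): Hinge angle of the blue cover in rad: 0 shut, grows as the front edge rises and the cover swings up and away from the notch; 1.57 upright, stop at 1.9. The hinge is stiff (about 0.25 N m friction), so the cover stays where it is left.
- cover_edge (a point): Middle of the lower front edge of the blue cover plate, which is 146.5 (x) x 190 (y) x 5 mm thick, 0.14 kg, and lies flush inside the box's rim when shut. Moves with the cover. Its x axis runs along the plate to the hinge (axis 148.5 mm away, 4 mm nearer the top face), z out of the top face.
- pry_tool: Flat pry tool, 190 mm long, 0.09 kg, lying along its x axis with the blade to +x. Green handle 22 x 22 mm in section from x = -95 to +10 mm; steel blade 18 mm wide from x = +10 to +95 mm, 3 mm thick (2 mm over the last 17 mm), at half the height of the handle. Origin at mid length on the underside of the handle.
- tool_grip (a point): Centre of the section of the pry tool's handle 20 mm behind mid length (11 mm above the handle's underside): where to grasp it, near its centre of mass, across y. Axes of the tool: x to the blade tip, z up.
- tool_tip (a point): Middle of the end of the pry tool's blade, 115 mm ahead (+x) of tool_grip, same axes.
- tool_rest: Black rest fixed to the table; the tool lies along its x axis in two U-shaped forks, blade to +x. Rear fork (x = -78 mm) carries the handle's underside at 26 mm above the table, front fork (x = +50 mm) the blade's at 35.5 mm. Forks: 12 mm thick, about 38 mm wide at the floor, flaring to 54 mm 16 mm higher. Open sides for the fingers at x = -72 to +44 mm. Base plate 6 mm thick. Origin on the table.
- rest_grip (a point): Where tool_grip lies when the tool is exactly in its rest: x = -20 mm, 37 mm above the table, axes as the rest.
- tape_roll: Bystander: loose roll of masking tape lying flat, 100 x 98 x 25 mm, origin under its centre.
- nylon_block: Bystander: loose cream nylon block, 90 x 58 x 26 mm, origin under its centre.
- white_bottle: Bystander: loose white bottle with red nozzle, 60 mm in diameter, 150 mm high, origin under its centre.

How it is judged (in metres and radians):
On the way:
1. the cover is levered up by the blade: at least 0.025 rad open, with the pry tool bearing on both the sill and the cover (value of joint cover above 0.025 rad and contact force between pry_tool and cover_c0 above 0.3 N and contact force between pry_tool and control_box_c13 above 0.3 N), for 0.1 s.
At the end, for the whole second after the job is handed in: The cover stands open by at least 1.45 rad (upright or past it) and is still; the pry tool lies at rest in both forks of its rest, blade forward as at the start, within 20 mm and 0.15 rad of its exact place, and the other things stand where they stood (within 25 mm) (value of joint cover above 1.45 rad and horizontal distance between tool_grip and rest_grip below 0.02 m and horizontal distance between tool_tip and rest_grip above 0.09 m and x of tool_tip in the frame of tool_rest above 0.06 m and height (world z) of tool_grip between 0.032 and 0.042 m and angle between the x axis of pry_tool and the x axis of tool_rest, either way round below 0.15 rad and angle between pry_tool's own z axis and vertical below 0.15 rad and linear speed of pry_tool below 0.02 m/s and velocity of joint cover below 0.05 rad/s); the robot touches nothing.
It fails at once if the roll of masking tape is pushed more than 25 mm or tipped (distance of tape_roll from where it was at the start of the episode above 0.025 m or angle between tape_roll's own z axis and vertical above 0.4 rad).
It fails at once if the cream nylon fixture block is pushed more than 25 mm or tipped (distance of nylon_block from where it was at the start of the episode above 0.025 m or angle between nylon_block's own z axis and vertical above 0.4 rad).
It fails at once if the white bottle with red nozzle is pushed more than 25 mm or tipped (distance of white_bottle from where it was at the start of the episode above 0.025 m or angle between white_bottle's own z axis and vertical above 0.4 rad).
It also fails if it takes over 58 s, if anything falls off the work surface, if the arm or the gripper's body presses on something with over 40 N, if the wrist force passes 120 N, or if a joint passes its speed limit or range.

## Robot

A 7-joint arm with a two-finger parallel gripper is mounted at the origin on a cart in front of the work surface, level with it; the furniture and walls round the work are solid. World frame = base frame: x ahead of the robot, y to its left, z up, the work surface at z = 0. Lengths are in mm, angles in rad, forces in N, time in s.
With the tool pointing down it reaches from about 425 to 925 mm from the base axis. Payload 6.8 kg.
Tool frame: the origin (TCP) lies on the front face of the gripper's body, between the roots of the fingers; the fingertips stand 73 mm ahead of it and the grasp point (between the pads) lies 54 mm ahead of it (ctrl.grip_depth is the y of the grasp point in the tool frame, in mm); y points along the fingers, x is the direction in which the jaws open and shut, and the axes are right-handed (so a half turn about y gives the same grasp; the last joint's range is limited). The gripper opens to 85 mm and grips with 20 to 120 N. Pads are 22 mm wide; open, the fingers measure 114 mm over their backs; the gripper's body (76 mm by 85 mm) begins 54 mm behind the grasp point. The pads swing forward as they close: fully open they stand 13 mm farther back than shut.
Start: joints at [-1.29, 0.477, 0.022, 1.555, -0.011, 1.109, -0.083], TCP at [255.876, 624.638, 303.908] pointing down, gripper open.
Joint ranges: [-2.96, 2.96], [-0.34, 2.1], [-1.41, 1.46], [0.24, 2.44], [-1.37, 4.51], [0.17, 1.92], [-2.96, 2.96]. Speed limits (rad/s): [2.39, 2.39, 3.14, 3.14, 3.14, 3.14, 3.14].

## Interface

Orientations are given as a 3x3 rotation matrix whose columns are the frame's x, y, z axes.
In Python, from workcell import ctrl gives the robot as it stands. The module is installed in compiled form; this text tells all that it offers.
- The arm moves only by the tool send_rows, never from a script. Its argument "increments" is a list that holds one entry, the list of rows, each a list of 6 numbers: the shift along the tool's x, y, z in mm, then the turn, a rotation vector about the tool's x, y, z in rad. A call has 1 to 12 rows; each row is the pose to reach, as a shift and turn from the pose commanded when the call began, along the tool's axes at that moment; what a row does not reach only later rows make up. A row lasts 1/8 s, in which the tool goes at most 62.5 mm and 10.7 degrees, less where a joint would pass 70% of its speed; a pose out of reach is approached as far as the arm can. A call with a gripper value outside its range is refused whole. "claw" is the opening, from 0 (shut) to 1 (fully open), set as the call begins (left out, the last holds). The fingers move at their own pace and stop on an object; the grip force is fixed at half the most. Time passes only in rows, so rows that repeat a pose let the fingers close. It gives the time, the measured TCP pose, the force and the opening at its end, in the units of the state.
- ctrl.state(): the state, without advancing time (a new reading comes with each control period).
- ctrl.get_image(name): name is "scene" or "top" or "wrist"; returns (picture, depth): 480x640x3 uint8, red, green, blue; 480x640 float32, mm along the optical axis (not along the pixel's ray), 0 where there is no reading.
- ctrl.get_calibration(name): a dict with "intrinsics" (3x3 intrinsics, pixels), "xyz" and "rotation" of the camera in the world; the wrist camera has in their place "mount" (4x4, takes a point from camera to tool coordinates, whose origin is the TCP and whose axes are the tool frame's). Camera axes: x right, y up, looking along -z (the intrinsics and any distortion apply to the point x, -y, -z); pixel columns grow to the right and rows downward; lengths in mm; the calibration is good to about 2 mm. A picture is of the moment at which its call begins: read the wrist's pose just before it. get_calibration takes no time and is no camera call.
- ctrl.job_done(): hands the job in, once; it reports no verdict.
The state is a dict: "time": time; "joint_positions": joint angles; "dq": joint speeds; "effort": joint torques, N m; "eef_pos": TCP position; "tool_rot": TCP orientation; "ft_force": force on the tool from outside, world axes, zero at the start; "torque": the same for the moment, N m; "finger_gap": finger opening in mm.
Only numpy, scipy, OpenCV 4.12 (cv2) and the standard library are available. Lean on these libraries where they do the work, as an engineer would, in place of code of your own. Each camera call takes 0.05 s, during which the arm holds its last target. There are 200 camera calls.

## Working session

There is one attempt and no reset: what is moved stays moved. The work goes in short steps, Python scripts to look and compute and a tool call to move; the robot and the scene stay as the last step left them, time stands still between calls to the robot, and variables do not carry over. Pictures are saved under pics/ and viewed, about 8 in all and at most 12, crops included, and the job is handed in when it is done.

Besides the shell and the picture viewer there is one more tool, called by a JSON object that holds its "api" and its "payload", one argument or row to a line. send_rows: Moves the arm, as the interface text tells. Its arguments: {"type":"object","properties":{"increments":{"type":"array"},"claw":{"type":"number"}},"required":["increments"]}

```bash
mkdir -p pics
cat > h.py <<'E'
import numpy as np, cv2
from workcell import ctrl
def cast(name,uv,z,cal=None):
    c=cal or ctrl.get_calibration(name);K=np.array(c["intrinsics"]);R=np.array(c["rotation"]);o=np.array(c["xyz"])
    d=np.linalg.inv(K)@[uv[0],uv[1],1];d=R@[d[0],-d[1],-d[2]]
    return o+d*(z-o[2])/d[2]
def cloud(name,dep):
    c=ctrl.get_calibration(name);K=np.array(c["intrinsics"])
    if "mount" in c:
        s=ctrl.state();M=np.array(c["mount"]);R0=np.array(s["tool_rot"]);R=R0@M[:3,:3];o=R0@M[:3,3]+s["eef_pos"]
    else: R=np.array(c["rotation"]);o=np.array(c["xyz"])
    v,u=np.mgrid[0:480,0:640]
    p=np.stack([u,v,np.ones_like(u)],-1)@np.linalg.inv(K).T*dep[...,None]
    return (p*[1,-1,-1])@R.T+o
def save(n,im): cv2.imwrite("pics/"+n,cv2.cvtColor(im,cv2.COLOR_RGB2BGR))
E
python3 - <<'E'
from h import *
s=ctrl.state();print({k:np.round(v,3).tolist() for k,v in s.items()}, ctrl.grip_depth)
for n in("top","scene"):
    im,d=ctrl.get_image(n);save(n+"0.png",im);np.savez(n+"0.npz",im=im,d=d);print(n,ctrl.get_calibration(n),d.min(),d.max())
print(ctrl.get_calibration("wrist"))
E
```

```text
{'time': 0.0, 'joint_positions': [-1.29, 0.478, 0.022, 1.556, -0.011, 1.109, -0.083], 'dq': [0.001, 0.001, -0.0, -0.0, 0.0, -0.001, 0.0], 'effort': [-0.0, -59.646, 1.608, -28.119, 0.013, 0.01, 0.0], 'eef_pos': [255.706, 624.193, 302.934], 'tool_rot': [[0.379, -0.001, -0.925], [0.925, -0.002, 0.379], [-0.002, -1.0, -0.0]], 'ft_force': [0.192, -0.87, -0.345], 'torque': [0.031, -0.012, -0.016], 'finger_gap': 85.582} 53.900000000000006
top {'intrinsics': array([[451.28740658,   0.        , 323.01479895],
       [  0.        , 451.28740658, 244.48577354],
       [  0.        ,   0.        ,   1.        ]]), 'xyz': array([ 382.4892069 ,   33.86786355, 1307.4046006 ]), 'rotation': array([[ 0.02515589,  0.99374689, -0.10878558],
       [-0.99926594,  0.0281411 ,  0.02599334],
       [ 0.02889214,  0.10805184,  0.99372534]])} 0.0 2255.3406
scene {'intrinsics': array([[617.53850827,   0.        , 320.47925779],
       [  0.        , 617.53850827, 239.9091949 ],
       [  0.        ,   0.        ,   1.        ]]), 'xyz': array([-372.20043283, -716.98153644,  979.27230666]), 'rotation': array([[ 6.36817363e-01,  4.64898250e-01, -6.15088012e-01],
       [-7.71014655e-01,  3.84207687e-01, -5.07859090e-01],
       [ 2.18739846e-04,  7.97655358e-01,  6.03113490e-01]])} 0.0 3917.1394
{'intrinsics': array([[363.20542981,   0.        , 322.79614412],
       [  0.        , 363.20542981, 238.45976503],
       [  0.        ,   0.        ,   1.        ]]), 'mount': array([[ 9.99999400e-01, -4.82929608e-04,  9.83197515e-04,
        -4.89962042e-02],
       [ 1.07710032e-03,  2.70132248e-01, -9.62822626e-01,
        -7.07499205e+01],
       [ 1.99382198e-04,  9.62823107e-01,  2.70132606e-01,
         6.86768375e+01],
       [ 0.00000000e+00,  0.00000000e+00,  0.00000000e+00,
         1.00000000e+00]])}
```

View pics/top0.png

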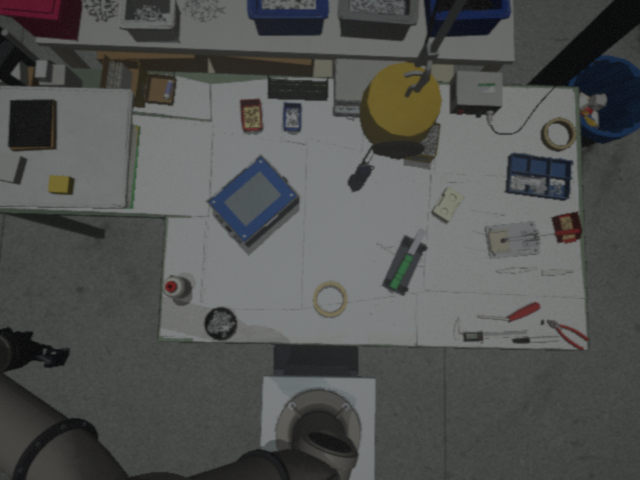

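View pics/scene0.png

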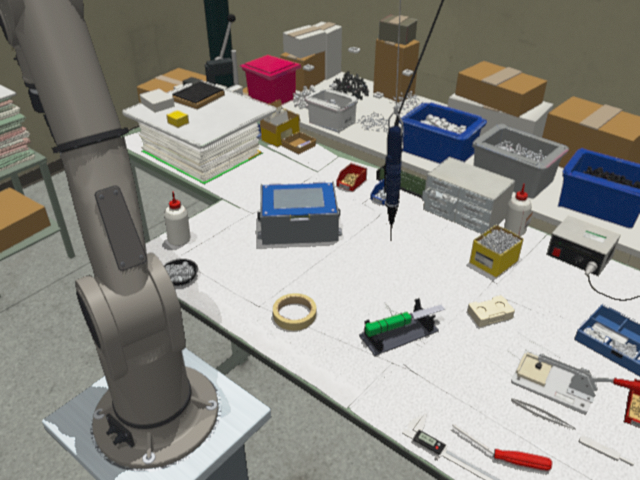

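Top view: box around (253,200), green tool in its rest at (405,265), tape at (330,299), nylon block at (447,204), bottle at (176,288). The scene view shows the notch side facing the camera at about (295,215), and a screwdriver hanging at about (392,190).

Run:
```python
from h import *
def m(n,lo,hi,box):
    im=np.load(n+"0.npz")["im"];h=cv2.cvtColor(im,cv2.COLOR_RGB2HSV);k=cv2.inRange(h,lo,hi)
    z=np.zeros_like(k);x0,y0,x1,y1=box;z[y0:y1,x0:x1]=k[y0:y1,x0:x1];return z
d=np.load("top0.npz")["d"];P=cloud("top",d)
def rect(n,k,z):
    c=max(cv2.findContours(k,0,2)[0],key=cv2.contourArea);r=cv2.minAreaRect(c);b=cv2.boxPoints(r)
    w=np.array([cast(n,p,z) for p in b]);print(n,"centre",cast(n,r[0],z).round(1));print(w.round(1).tolist(),[np.linalg.norm(w[i]-w[i-1]).round(1) for i in range(4)],[np.degrees(np.arctan2(*(w[i]-w[i-1])[1::-1])).round(1) for i in range(4)])
kb=m("top",(105,110,50),(125,255,255),(190,140,310,260));rect("top",kb,90)
print("cover z",np.median(P[kb>0][:,2]))
kg=m("top",(50,100,40),(80,255,255),(370,220,440,300));rect("top",kg,48);print("green z",np.percentile(P[kg>0][:,2],[5,50,95]), P[kg>0][:,:2].mean(0))
ks=m("scene",(50,100,40),(80,255,255),(340,290,460,360));
Ps=cloud("scene",np.load("scene0.npz")["d"]);print("scene green",np.median(Ps[ks>0],0))
kbs=m("scene",(105,110,50),(125,255,255),(240,170,350,240));print("scene blue",np.median(Ps[kbs>0],0))
for nm,p,z in(("tape",(330,299),25),("nyl",(447,204),26),("bottle",(173,287),150),("bottlebase",(180,290),0)):print(nm,cast("top",p,z).round(0))
im=np.load("scene0.npz")["im"];a=cv2.resize(im[170:255,245:355],None,fx=5,fy=5,interpolation=2)
t=np.load("top0.npz")["im"];b=cv2.resize(t[225:305,370:440],None,fx=5,fy=5,interpolation=2)
b=cv2.convertScaleAbs(b,alpha=1.6);H=max(a.shape[0],b.shape[0]);o=np.zeros((H,a.shape[1]+b.shape[1],3),np.uint8);o[:a.shape[0],:a.shape[1]]=a;o[:b.shape[0],a.shape[1]:]=b
save("crop1.png",cv2.resize(o,None,fx=.85,fy=.85))
```

```text
top centre [636.7 198.4  90. ]
[[624.9, 315.2, 90.0], [756.5, 179.7, 90.0], [648.5, 80.9, 90.0], [519.4, 216.7, 90.0]] [np.float64(144.3), np.float64(188.9), np.float64(146.4), np.float64(187.4)] [np.float64(43.0), np.float64(-45.8), np.float64(-137.5), np.float64(133.5)]
cover z 89.54729011860456
top centre [ 450.5 -219.2   48. ]
[[410.0, -187.6, 48.0], [499.9, -234.1, 48.0], [491.4, -251.1, 48.0], [401.6, -204.4, 48.0]] [np.float64(18.8), np.float64(101.2), np.float64(19.0), np.float64(101.2)] [np.float64(63.6), np.float64(-27.4), np.float64(-116.5), np.float64(152.5)]
green z [42.61701205 46.8724394  51.44302456] [ 450.34682654 -219.26564048]
scene green [ 445.44058447 -226.74570989   45.19121202]
scene blue [625.17611034 183.80036384  90.4152856 ]
tape [369. -23.  25.]
nyl [ 651. -357.   26.]
bottle [390. 380. 150.]
bottlebase [383. 405.   0.]
```

View pics/crop1.png

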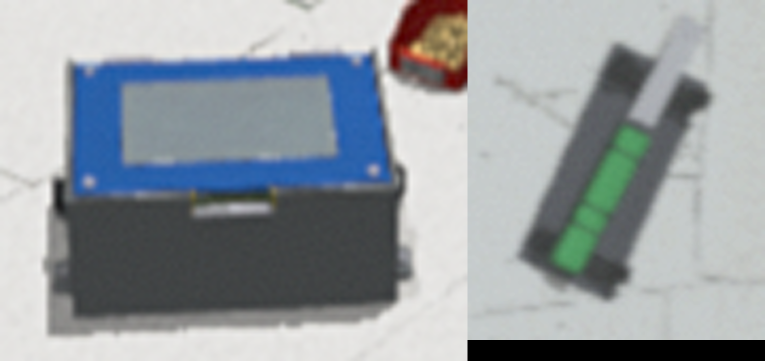

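The crop shows the notch in the middle of the near long side, so the box's x axis has a yaw of about 42.6°. The tool's yaw is about −27.4° and its grip point is near (470,−230). I'll check the hanging obstacle, then write a helper that turns world targets into rows.

```bash
cat >> h.py <<'E'
from scipy.spatial.transform import Rotation as Ro
def down(zyaw,pitch=0):
    "tool frame with z along yaw (deg), y down; pitch>0 = nose (z) up"
    a=np.radians(zyaw);z=np.array([np.cos(a),np.sin(a),0]);y=np.array([0,0,-1.]);x=np.cross(y,z)
    R=np.c_[x,y,z];return R@Ro.from_rotvec([np.radians(pitch)*-1,0,0]).as_matrix() if pitch else R
def rel(p0,R0,p,R):
    return np.r_[R0.T@(np.array(p)-p0),Ro.from_matrix(R0.T@R).as_rotvec()].round(3).tolist()
E
python3 - <<'E'
from h import *
for n in("scene","top"):
    P=cloud(n,np.load(n+"0.npz")["d"]);d=np.load(n+"0.npz")["d"]
    k=(d>0)&(P[...,2]>130)&(P[...,0]>250)&(P[...,0]<850)&(abs(P[...,1])<450)
    q=P[k];c=np.round(q/60).astype(int)
    u,ct=np.unique(c,axis=0,return_counts=True)
    print(n,[( (a*60).tolist(),int(b)) for a,b in zip(u,ct) if b>12])
s=ctrl.state();R=np.array(s["tool_rot"])
p0=np.array([255.876,624.638,303.908])
print(rel(p0,R,[480,0,320],down(62)))
print(down(0,10).round(2))
E
```

```text
scene [([420, 420, 120], 16), ([660, -120, 180], 74), ([660, -120, 240], 125), ([660, -120, 300], 116), ([660, -120, 360], 120), ([660, -120, 480], 38), ([660, -60, 120], 45), ([660, -60, 180], 185), ([660, -60, 240], 246), ([660, -60, 300], 242), ([660, -60, 360], 286), ([660, -60, 420], 142), ([660, -60, 480], 62), ([660, -60, 540], 31), ([660, -60, 600], 37), ([720, -120, 540], 74), ([720, -120, 600], 89)]
top [([540, -120, 720], 51), ([540, -120, 780], 53), ([540, -60, 720], 214), ([540, -60, 780], 252), ([600, -120, 720], 44), ([600, -120, 780], 939), ([600, -60, 720], 232), ([600, -60, 780], 2562), ([600, -60, 840], 273), ([600, -60, 900], 508), ([600, -60, 960], 410), ([600, 0, 720], 66), ([600, 0, 780], 89), ([660, -120, 780], 237), ([660, -60, 180], 35), ([660, -60, 240], 73), ([660, -60, 300], 96), ([660, -60, 360], 201), ([660, -60, 420], 88), ([660, -60, 780], 976), ([660, -60, 840], 28), ([660, -60, 900], 15), ([660, 0, 780], 20), ([720, -120, 720], 89), ([720, -120, 780], 24), ([780, -120, 780], 56)]
[-493.099, -15.236, -444.167, 0.001, 1.671, -0.001]
[[ 0.   -0.17  0.98]
 [-1.    0.    0.  ]
 [ 0.   -0.98 -0.17]]
```

```bash
sed -i 's/\[np.radians(pitch)\*-1,0,0\]/[np.radians(pitch),0,0]/' h.py; python3 -c "
from h import *
print(down(0,10).round(2))"
```

```text
[[ 0.    0.17  0.98]
 [-1.    0.    0.  ]
 [ 0.   -0.98  0.17]]
```

{"api": "send_rows", "payload": {
  "increments": [
    [[-493, -15, -444, 0, 1.671, 0], [-493, -15, -444, 0, 1.671, 0], [-493, -15, -444, 0, 1.671, 0], [-493, -15, -444, 0, 1.671, 0], [-493, -15, -444, 0, 1.671, 0], [-493, -15, -444, 0, 1.671, 0], [-493, -15, -444, 0, 1.671, 0], [-493, -15, -444, 0, 1.671, 0], [-493, -15, -444, 0, 1.671, 0], [-493, -15, -444, 0, 1.671, 0], [-493, -15, -444, 0, 1.671, 0], [-493, -15, -444, 0, 1.671, 0]]
  ],
  "claw": 1
}}

```text
time: 1.6
eef_pos: [480.1, -3.1, 318.9]
tool_rot: [[0.88, 0.0, 0.475], [-0.475, -0.001, 0.88], [0.001, -1.0, -0.001]]
ft_force: [0.2, 1.5, 0.5]
finger_gap: 85.5
```

{"api": "send_rows", "payload": {
  "increments": [
    [[100, 70, -207, 0, 1.553, 0], [100, 70, -207, 0, 1.553, 0], [100, 70, -207, 0, 1.553, 0], [100, 70, -207, 0, 1.553, 0], [100, 70, -207, 0, 1.553, 0], [100, 70, -207, 0, 1.553, 0], [100, 70, -207, 0, 1.553, 0], [100, 70, -207, 0, 1.553, 0], [100, 70, -207, 0, 1.553, 0], [100, 70, -207, 0, 1.553, 0], [100, 70, -207, 0, 1.553, 0], [100, 70, -207, 0, 1.553, 0]]
  ]
}}

```text
time: 3.1
eef_pos: [470.9, -229.3, 248.9]
tool_rot: [[-0.453, 0.0, 0.891], [-0.891, 0.0, -0.453], [-0.0, -1.0, -0.0]]
ft_force: [-0.1, 1.1, 0.3]
finger_gap: 85.6
```

Run:
```python
from h import *
s=ctrl.state();im,d=ctrl.get_image("wrist");save("w1.png",im);np.savez("w1.npz",im=im,d=d)
P=cloud("wrist",d);R=np.array(s["tool_rot"]);p=np.array(s["eef_pos"])
print(p.round(1),R.round(3).tolist())
h=cv2.cvtColor(im,cv2.COLOR_RGB2HSV)
k=cv2.inRange(h,(50,100,40),(80,255,255))
q=P[(k>0)&(d>0)];top=q[q[:,2]>np.median(q[:,2])-6];print("green z",np.percentile(q[:,2],[5,50,95]),len(top))
r=cv2.minAreaRect(top[:,:2].astype(np.float32));b=cv2.boxPoints(r);print(r,b.round(1).tolist())
for i in range(4): print(np.degrees(np.arctan2(*(b[i]-b[i-1])[::-1])).round(2),np.linalg.norm(b[i]-b[i-1]).round(1))
```

```text
[ 470.9 -229.3  248.9] [[-0.453, 0.0, 0.891], [-0.891, 0.0, -0.453], [-0.0, -1.0, -0.0]]
green z [46.33313414 48.51508729 49.74674177] 3263
((452.0614318847656, -222.73623657226562), (21.746164321899414, 102.52403259277344), 62.49932861328125) [[401.6000061035156, -208.6999969482422], [492.5, -256.1000061035156], [502.6000061035156, -236.8000030517578], [411.6000061035156, -189.39999389648438]]
-117.5 21.7
-27.5 102.5
62.5 21.7
152.5 102.5
```

View pics/w1.png

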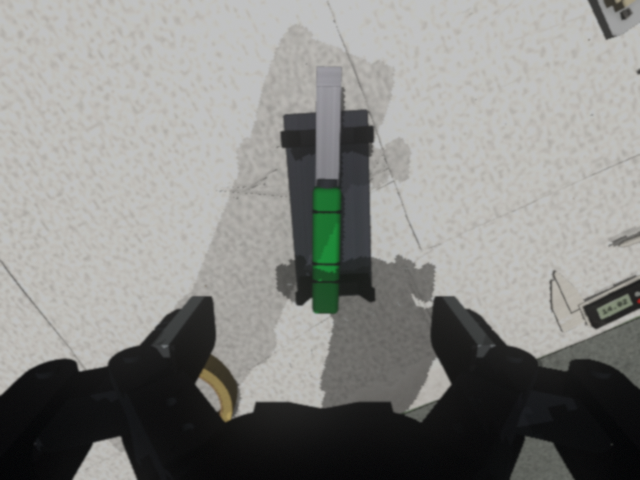

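The tool lies centred in the image, with the handle at (326,250) and the blade tip at (329,68). Both measurements put the grip point near (472,−233) with a yaw of −27.5°. I'll descend now.

{"api": "send_rows", "payload": {
  "increments": [
    [[2.8, 50, 2.7, 0, 0.01, 0], [2.8, 100, 2.7, 0, 0.01, 0], [2.8, 135, 2.7, 0, 0.01, 0], [2.8, 157.5, 2.7, 0, 0.01, 0], [2.8, 157.5, 2.7, 0, 0.01, 0], [2.8, 157.5, 2.7, 0, 0.01, 0]]
  ]
}}

```text
time: 3.9
eef_pos: [472.4, -233.7, 92.2]
tool_rot: [[-0.463, 0.001, 0.886], [-0.886, -0.0, -0.463], [-0.0, -1.0, 0.001]]
ft_force: [0.9, -0.0, 1.0]
finger_gap: 85.0
```

{"api": "send_rows", "payload": {
  "increments": [
    [[0, 0, 0, 0, 0, 0], [0, 0, 0, 0, 0, 0], [0, 0, 0, 0, 0, 0], [0, 0, 0, 0, 0, 0], [0, 0, 0, 0, 0, 0], [0, 0, 0, 0, 0, 0], [0, 0, 0, 0, 0, 0], [0, 0, 0, 0, 0, 0]]
  ],
  "claw": 0
}}

```text
time: 4.9
eef_pos: [472.2, -233.3, 91.8]
tool_rot: [[-0.463, 0.001, 0.886], [-0.886, 0.0, -0.463], [-0.001, -1.0, 0.0]]
ft_force: [-0.9, 1.3, 6.6]
finger_gap: 20.9
```

{"api": "send_rows", "payload": {
  "increments": [
    [[0, -30, 0, 0, 0, 0], [0, -80, 0, 0, 0, 0], [0, -130, 0, 0, 0, 0], [-10, -168, -7, 0, -0.05, 0], [-50, -168, -36, 0, -0.23, 0], [-88, -168, -63, 0, -0.41, 0], [-125, -168, -90, 0, -0.59, 0], [-165, -168, -96, 0, -0.75, 0], [-208, -168, -101, 0, -0.92, 0], [-250, -168, -107, 0, -1.08, 0], [-292.5, -168, -113.5, 0, -1.225, 0], [-292.5, -168, -113.5, 0, -1.225, 0]]
  ]
}}

```text
time: 6.4
eef_pos: [507.4, 82.1, 259.1]
tool_rot: [[0.682, 0.0, 0.731], [-0.731, 0.0, 0.682], [-0.0, -1.0, 0.0]]
ft_force: [0.3, -0.7, -0.9]
finger_gap: 21.3
```

{"api": "send_rows", "payload": {
  "increments": [
    [[0, 0, 0, 0, 0, 0], [0, 0, 0, 0, 0, 0], [0, 0, 0, 0, 0, 0]]
  ]
}}

```text
time: 6.78
eef_pos: [506.6, 77.6, 259.4]
tool_rot: [[0.676, -0.0, 0.737], [-0.737, 0.0, 0.676], [-0.0, -1.0, -0.0]]
ft_force: [-0.5, -0.9, -0.9]
finger_gap: 21.1
```

Run:
```python
from h import *
s=ctrl.state();im,d=ctrl.get_image("wrist");save("w2.png",im);np.savez("w2.npz",im=im,d=d,p=s["eef_pos"],R=s["tool_rot"])
P=cloud("wrist",d);R=np.array(s["tool_rot"]);p=np.array(s["eef_pos"])
print(p.round(1),R.round(4).tolist(),np.round(s["ft_force"],1))
h=cv2.cvtColor(im,cv2.COLOR_RGB2HSV)
k=(cv2.inRange(h,(105,110,40),(125,255,255))>0)&(d>0)&(abs(P[...,2]-90)<8)
q=P[k];print("cover z",np.percentile(q[:,2],[5,50,95]))
# in tool-yaw frame: u along z tool, w = lateral (world left)
u=R[:,2];w=-R[:,0];a=(q-p)@u;l=(q-p)@w
bins=np.arange(l.min()+8,l.max()-8,4);pts=[]
for b in bins:
    m=(l>=b)&(l<b+4)
    if m.sum()>5: pts.append((b+2,a[m].min()))
pts=np.array(pts);med=np.median(pts[:,1]);
for _ in range(4):
    c=np.polyfit(*pts.T,1);res=abs(np.polyval(c,pts[:,0])-pts[:,1]);pts=pts[res<max(2,1.5*np.median(res))]
print("front edge: fwd=",c,"yaw corr deg",np.degrees(np.arctan(-c[0])), len(pts),"lat range",np.percentile(l,[.2,99.8]))
# sides as a function of a
for b in np.arange(a.min()+10,a.max()-5,15):
    m=(a>=b)&(a<b+3);print(round(b),l[m].min().round(1),l[m].max().round(1))
```

```text
[506.6  77.6 259.4] [[0.6756, -0.0001, 0.7372], [-0.7372, 0.0001, 0.6756], [-0.0001, -1.0, -0.0]] [-0.5 -0.9 -0.9]
cover z [89.43591203 90.70167765 91.9205133 ]
front edge: fwd= [-2.03936573e-02  1.04349913e+02] yaw corr deg 1.168308544552635 37 lat range [-97.51340039  93.14083823]
113 -98.1 93.6
128 -97.6 93.1
```

View pics/w2.png

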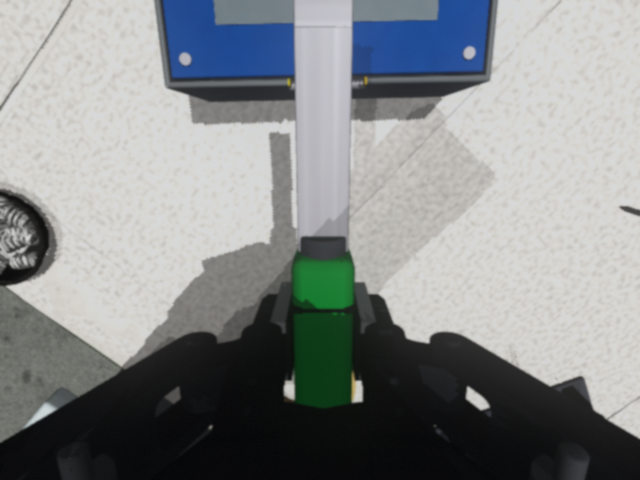

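The cover's front edge is seen at row ~78, the notch's yellow marks at (291,83) and (365,83), and the blade is straight and centred (tip at (323,25)). I'll check the blade's height and pitch against the arm from the same frame.

Run:
```python
from h import *
f=np.load("w2.npz");d=f["d"];p=f["p"];R=f["R"];P=cloud("wrist",d)
for r in range(15,290,20):
    q=P[r,310:338];q=q[d[r,310:338]>0];
    if len(q): q=np.median(q,0);print(r,"fwd",((q-p)@R[:,2]).round(1),"z",q[2].round(1),"dz",(q[2]-p[2]).round(1))
col=P[:60,323];print([(i,int(((x-p)@R[:,2]).round()),int(x[2])) for i,x in enumerate(col[:40:3])])
for r in (40,200):
  g=[(c) for c in range(260,390) if d[r,c]>0 and P[r,c,2]>195]; 
  if g: print(r,[((P[r,c]-p)@-R[:,0]).round(1) for c in (g[0],g[-1])])
```

```text
15 fwd 103.7 z 206.5 dz -52.9
35 fwd 98.0 z 207.0 dz -52.4
55 fwd 92.5 z 206.9 dz -52.5
75 fwd 86.9 z 206.6 dz -52.8
95 fwd 81.0 z 207.0 dz -52.4
115 fwd 74.9 z 206.8 dz -52.6
135 fwd 68.7 z 206.8 dz -52.6
155 fwd 62.4 z 206.9 dz -52.6
175 fwd 55.8 z 206.8 dz -52.6
195 fwd 49.1 z 206.8 dz -52.7
215 fwd 42.1 z 206.8 dz -52.6
235 fwd 34.9 z 206.9 dz -52.6
255 fwd 29.9 z 213.3 dz -46.2
275 fwd 23.8 z 216.4 dz -43.0
[(0, 108, 206), (1, 107, 206), (2, 106, 206), (3, 105, 205), (4, 105, 205), (5, 104, 205), (6, 103, 206), (7, 102, 206), (8, 101, 207), (9, 100, 207), (10, 99, 207), (11, 99, 206), (12, 98, 204), (13, 97, 206)]
40 [np.float64(9.2), np.float64(-8.4)]
200 [np.float64(9.2), np.float64(-8.4)]
```

The blade is level, with its centre 54.8 mm below the TCP. The cover's front edge is 104.3 mm ahead of the TCP, so the sill is at about 100.8 mm. I'll back off and then come down to notch height.

{"api": "send_rows", "payload": {
  "increments": [
    [[3.5, 10, -42, 0, -0.01, 0], [3.5, 60, -42, 0, -0.01, 0], [3.5, 105, -42, 0, -0.01, 0], [3.5, 123, -42, 0, -0.01, 0], [3.5, 123, -42, 0, -0.01, 0], [3.5, 123, -42, 0, -0.01, 0], [3.5, 123, -42, 0, -0.01, 0]]
  ]
}}

```text
time: 7.7
eef_pos: [479.2, 47.7, 137.7]
tool_rot: [[0.685, 0.002, 0.729], [-0.729, 0.001, 0.685], [0.001, -1.0, 0.002]]
ft_force: [0.7, 0.6, -1.1]
finger_gap: 21.5
```

Run:
```python
from h import *
f=np.load("w2.npz");s=ctrl.state();p=np.array(s["eef_pos"]);R=np.array(s["tool_rot"]);print(p,R.round(4).tolist(),s["ft_force"])
S=f["p"]+f["R"]@[2.2,0,100.8];S[2]=78;print("sill",S,"in tool",(R.T@(S-p)).round(1),"tip err z",p[2]-54.8-81.5+115*R[2,2])
im,d=ctrl.get_image("scene");a=cv2.resize(im[170:255,235:345],None,fx=7,fy=7,interpolation=2);save("s2.png",a)
```

```text
[479.17445426  47.72729998 137.67437933] [[0.6845, 0.0025, 0.729], [-0.729, 0.001, 0.6845], [0.001, -1.0, 0.0025]] [ 0.67095679  0.55591527 -1.11462035]
sill [582.36595849 144.03792845  78.        ] in tool [  0.4  60.  141. ] tip err z 1.6573374305668078
```

View pics/s2.png

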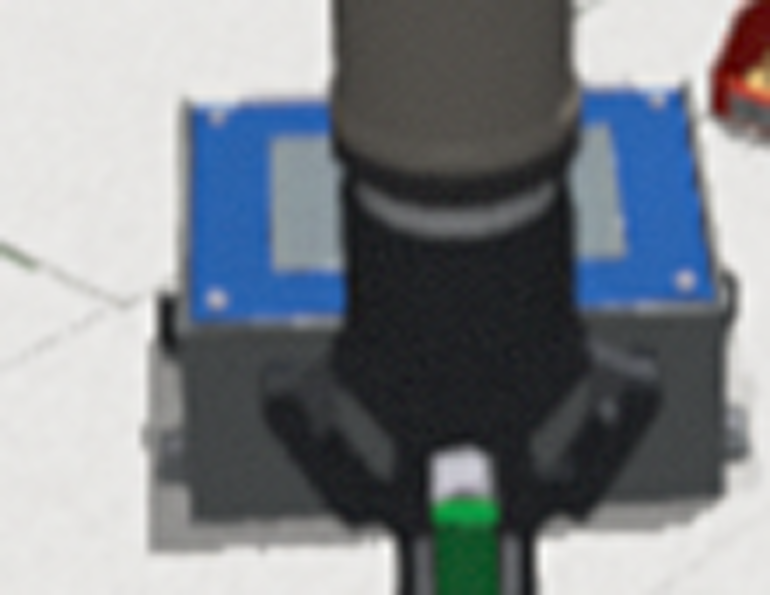

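The gripper hides the notch in this view (blade at (460,470)), so I'll go by the numbers: sill 141 mm ahead, lateral error 0.4 mm, and 1.5 mm too high. I'll correct the height and enter slowly, watching the force.

{"api": "send_rows", "payload": {
  "increments": [
    [[0.4, 1.3, 10, 0, 0, 0], [0.4, 1.3, 18, 0, 0, 0], [0.4, 1.3, 18, 0, 0, 0], [0.4, 1.3, 18, 0, 0, 0]]
  ]
}}

```text
time: 8.25
eef_pos: [491.5, 59.4, 135.0]
tool_rot: [[0.684, -0.0, 0.729], [-0.729, -0.0, 0.684], [-0.0, -1.0, -0.0]]
ft_force: [-0.2, 0.4, -1.2]
finger_gap: 21.2
```

{"api": "send_rows", "payload": {
  "increments": [
    [[0, 0, 4, 0, 0, 0], [0, 0, 8, 0, 0, 0], [0, 0, 12, 0, 0, 0], [0, 0, 15, 0, 0, 0], [0, 0, 15, 0, 0, 0]]
  ]
}}

```text
time: 8.88
eef_pos: [502.8, 70.0, 135.1]
tool_rot: [[0.685, 0.0, 0.729], [-0.729, -0.0, 0.685], [0.0, -1.0, 0.0]]
ft_force: [-0.3, -0.2, -0.2]
finger_gap: 20.8
```

```bash
cat > c.py <<'E'
from h import *
s=ctrl.state();p=np.array(s["eef_pos"]);R=np.array(s["tool_rot"])
S=np.array([582.4,144.0,78]);print("t",s["time"],p.round(1),"pitch",np.degrees(np.arcsin(R[2,2])).round(2),"yaw",np.degrees(np.arctan2(R[1,2],R[0,2])).round(2),"sill in tool",(R.T@(S-p)).round(1),"tipz",(p+R@[0,54.8,115]).round(1),"F",np.round(s["ft_force"],1),np.round(s["torque"],2))
E
python3 c.py
```

```text
t 8.875 [502.8  70.  135.1] pitch 0.0 yaw 43.21 sill in tool [  0.6  57.1 108.7] tipz [586.6 148.7  80.3] F [-0.3 -0.2 -0.2] [-0.05  0.03  0.02]
```

{"api": "send_rows", "payload": {
  "increments": [
    [[0, -1, 0, 0, 0, 0], [0, -1, 5, 0, 0, 0], [0, -1, 11, 0, 0, 0], [0, -1, 17, 0, 0, 0], [0, -1, 23, 0, 0, 0], [0, -1, 29, 0, 0, 0], [0, -1, 34, 0, 0, 0], [0, -1, 34, 0, 0, 0]]
  ]
}}

```text
time: 9.88
eef_pos: [527.7, 93.4, 136.1]
tool_rot: [[0.685, 0.0, 0.729], [-0.729, -0.0, 0.685], [0.0, -1.0, 0.0]]
ft_force: [-0.6, -0.6, -0.5]
finger_gap: 21.0
```

```bash
python3 c.py
```

```text
t 9.875 [527.7  93.4 136.1] pitch 0.01 yaw 43.22 sill in tool [ 0.6 58.1 74.5] tipz [611.5 172.1  81.3] F [-0.6 -0.6 -0.5] [ 0.   -0.03 -0.05]
```

The tip is 40 mm past the sill with no contact force. Next I'll work out the levering rows, a pitch about the sill with a slight press.

Run:
```python
from h import *
c=np.array([0,56.3,74.5])
for t,dl in((0,.3),(.06,1.3),(.12,1.5),(.18,1.5),(.24,1.5),(.3,1.5),(.35,1.5)):
    R=Ro.from_rotvec([t,0,0]).as_matrix();print(((c+[0,1.8+dl,0])-R@c).round(1).tolist(),t)
```

```text
[0.0, 2.1, 0.0] 0
[0.0, 7.7, -3.2] 0.06
[0.0, 12.6, -6.2] 0.12
[0.0, 17.5, -8.9] 0.18
[0.0, 22.6, -11.2] 0.24
[0.0, 27.8, -13.3] 0.3
[0.0, 32.3, -14.8] 0.35
```

{"api": "send_rows", "payload": {
  "increments": [
    [[0, 2, 0, 0, 0, 0], [0, 7.7, -3.2, 0.06, 0, 0], [0, 12.6, -6.2, 0.12, 0, 0], [0, 17.5, -8.9, 0.18, 0, 0], [0, 17.5, -8.9, 0.18, 0, 0]]
  ]
}}

```text
time: 10.5
eef_pos: [520.8, 86.2, 119.1]
tool_rot: [[0.683, 0.131, 0.719], [-0.731, 0.123, 0.672], [-0.001, -0.984, 0.18]]
ft_force: [-1.5, -1.5, 4.3]
finger_gap: 20.9
```

```bash
python3 c.py
```

```text
t 10.5 [520.8  86.2 119.1] pitch 10.37 yaw 43.06 sill in tool [-0.1 55.6 75.7] tipz [610.6 170.2  85.9] F [-1.5 -1.5  4.3] [0.07 0.07 0.04]
```

{"api": "send_rows", "payload": {
  "increments": [
    [[0, 4.6, -3.2, 0.06, 0, 0], [0, 9.4, -6.2, 0.12, 0, 0], [0, 13.5, -8.5, 0.17, 0, 0], [0, 13.5, -8.5, 0.17, 0, 0], [0, 13.5, -8.5, 0.17, 0, 0], [0, 13.5, -8.5, 0.17, 0, 0]]
  ]
}}

```text
time: 11.25
eef_pos: [516.8, 82.1, 104.0]
tool_rot: [[0.683, 0.25, 0.686], [-0.73, 0.234, 0.642], [-0.0, -0.94, 0.342]]
ft_force: [-2.7, -2.9, 7.7]
finger_gap: 20.7
```

```bash
python3 c.py
python3 - <<'E'
from h import *
im,d=ctrl.get_image("wrist");save("w3.png",im);P=cloud("wrist",d)
h=cv2.cvtColor(im,cv2.COLOR_RGB2HSV)
k=(cv2.inRange(h,(105,110,40),(125,255,255))>0)&(d>0);q=P[k];u=np.array([.729,.685]);f=(q[:,:2]-[582.4,144])@u
m=(f>-10)&(f<150)&(q[:,2]>70)&(q[:,2]<150)
for a in range(0,100,10):
    mm=m&(f>=a)&(f<a+10)
    if mm.sum()>20: print(a,np.median(q[mm,2]).round(1))
E
```

```text
t 11.25 [516.8  82.1 104. ] pitch 20.02 yaw 43.11 sill in tool [-0.4 55.3 75.9] tipz [609.4 168.7  91.9] F [-2.7 -2.9  7.7] [-0.1   0.03 -0.01]
0 101.6
10 101.2
20 100.7
```

The cover's front edge is up 11.6 mm (≈0.078 rad) and the force shows the blade bearing on the sill. Next, swing the cover by moving the blade tip along the underside's arc.

```bash
cat > sw.py <<'E'
import sys
from h import *
a,b,n,pen=map(float,sys.argv[1:5]);s=ctrl.state();p=np.array(s["eef_pos"]);R0=np.array(s["tool_rot"])
S=np.array([582.4,144.0,78]);u=np.array([.729,.685,0]);rho=114;o=-4+pen
for f in np.linspace(a,b,int(n)+1)[1:]:
    q=20*np.clip((1.2-f)/.8,0,1)
    t=S+u*(152-rho*np.cos(f)+o*np.sin(f))+[0,0,11+rho*np.sin(f)+o*np.cos(f)]
    R=down(43.1,q);g=t-R@[0,53.8,115];r=rel(p,R0,g,R);print([round(v,1) for v in r[:3]]+[round(v,3) for v in r[3:]],end=", ")
print()
E
python3 sw.py .09 .85 12 2; python3 c.py
```

```text
[-0.5, -10.0, 6.6, -0.0, 0.0, -0.0], [-0.5, -16.3, 10.2, -0.0, 0.0, -0.0], [-0.5, -22.3, 14.1, -0.0, 0.0, -0.0], [-0.5, -28.1, 18.4, -0.0, 0.0, -0.0], [-0.5, -33.9, 23.3, -0.003, 0.0, -0.0], [-0.5, -42.3, 29.9, -0.031, 0.0, -0.0], [-0.5, -50.2, 36.8, -0.059, 0.0, -0.0], [-0.5, -57.8, 44.2, -0.086, 0.0, -0.0], [-0.5, -64.9, 51.9, -0.114, 0.0, -0.0], [-0.5, -71.7, 60.0, -0.141, 0.0, -0.0], [-0.5, -77.9, 68.3, -0.169, 0.0, -0.0], [-0.6, -83.7, 76.9, -0.197, 0.0, -0.0], 
t 11.3 [516.8  82.1 104. ] pitch 20.02 yaw 43.12 sill in tool [-0.4 55.3 75.8] tipz [609.4 168.7  91.9] F [-2.7 -4.3  6.9] [-0.11  0.02 -0.03]
```

{"api": "send_rows", "payload": {
  "increments": [
    [[0, -10, 6.6, 0, 0, 0], [0, -16.3, 10.2, 0, 0, 0], [0, -22.3, 14.1, 0, 0, 0], [0, -28.1, 18.4, 0, 0, 0], [0, -34, 23.3, 0, 0, 0], [0, -42.3, 30, -0.03, 0, 0], [0, -50, 37, -0.059, 0, 0], [0, -57.8, 44, -0.086, 0, 0], [0, -65, 52, -0.114, 0, 0], [0, -71.7, 60, -0.141, 0, 0], [0, -78, 68, -0.169, 0, 0], [0, -83.7, 77, -0.197, 0, 0]]
  ]
}}

```text
time: 12.8
eef_pos: [548.2, 113.1, 209.5]
tool_rot: [[0.685, 0.11, 0.72], [-0.729, 0.104, 0.677], [-0.0, -0.989, 0.151]]
ft_force: [-2.5, -1.4, -2.4]
finger_gap: 20.9
```

```bash
python3 c.py; python3 sw.py .85 1.77 12 2
```

```text
t 12.8 [548.2 113.1 209.5] pitch 8.67 yaw 43.22 sill in tool [  1.  137.   25.7] tipz [637.  196.7 172.7] F [-2.5 -1.4 -2.4] [-0.63  0.66  0.02]
[0.7, -7.9, 8.8, -0.032, 0.002, -0.001], [0.7, -15.7, 18.5, -0.066, 0.002, -0.001], [0.7, -22.7, 28.7, -0.099, 0.002, -0.001], [0.7, -29.1, 39.2, -0.132, 0.002, -0.001], [0.7, -33.2, 49.0, -0.151, 0.002, -0.001], [0.7, -34.6, 57.7, -0.151, 0.002, -0.001], [0.7, -35.4, 66.4, -0.151, 0.002, -0.001], [0.7, -35.5, 75.1, -0.151, 0.002, -0.001], [0.7, -34.9, 83.8, -0.151, 0.002, -0.001], [0.7, -33.7, 92.5, -0.151, 0.002, -0.001], [0.7, -31.8, 101.0, -0.151, 0.002, -0.001], [0.7, -29.3, 109.4, -0.151, 0.002, -0.001],
```

{"api": "send_rows", "payload": {
  "increments": [
    [[0.7, -8, 8.8, -0.032, 0, 0], [0.7, -15.7, 18.5, -0.066, 0, 0], [0.7, -22.7, 28.7, -0.1, 0, 0], [0.7, -29, 39, -0.132, 0, 0], [0.7, -33.2, 49, -0.151, 0, 0], [0.7, -34.6, 57.7, -0.151, 0, 0], [0.7, -35.4, 66.4, -0.151, 0, 0], [0.7, -35.5, 75, -0.151, 0, 0], [0.7, -35, 84, -0.151, 0, 0], [0.7, -33.7, 92.5, -0.151, 0, 0], [0.7, -32, 101, -0.151, 0, 0], [0.7, -29.3, 109.4, -0.151, 0, 0]]
  ]
}}

```text
time: 14.3
eef_pos: [625.0, 183.7, 254.4]
tool_rot: [[0.684, 0.002, 0.729], [-0.729, 0.002, 0.684], [0.0, -1.0, 0.002]]
ft_force: [-3.1, -0.6, 0.5]
finger_gap: 21.1
```

```bash
python3 c.py
python3 - <<'E'
from h import *
im,d=ctrl.get_image("scene");save("s4.png",im)
im,d=ctrl.get_image("top");P=cloud("top",d);h=cv2.cvtColor(im,cv2.COLOR_RGB2HSV)
k=(d>0)&(P[...,2]>110)&(P[...,2]<270)&(np.linalg.norm(P[...,:2]-[693,248],axis=-1)<120)
q=P[k];u=np.array([.729,.685]);f=(q[:,:2]-[582.4,144])@u;print(len(q))
for z in range(110,270,20):
    m=(q[:,2]>=z)&(q[:,2]<z+20);print(z,m.sum(),np.percentile(f[m],[5,50,95]).round(0) if m.sum()>5 else "")
E
```

```text
t 14.3 [625.  183.7 254.4] pitch 0.14 yaw 43.19 sill in tool [ -0.2 176.3 -58.6] tipz [708.9 262.5 199.9] F [-3.1 -0.6  0.5] [0.01 0.37 0.16]
274
110 2 
130 0 
150 3 
170 22 [165. 168. 171.]
190 75 [ 33.  48. 175.]
210 75 [ 35. 176. 180.]
230 71 [ 47. 180. 184.]
250 26 [47. 49. 67.]
```

View pics/s4.png

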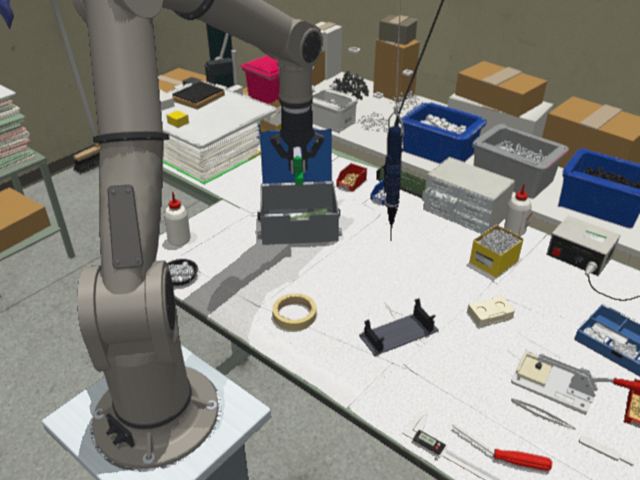

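The scene view shows the blue cover standing open behind the box at (295,155) and the empty rest at (400,330). The depth slope gives about 0.2 rad past upright. I'll back straight off and carry the tool to its rest.

{"api": "send_rows", "payload": {
  "increments": [
    [[0, 0, -30, 0, 0, 0], [0, 0, -80, 0, 0, 0], [0, 0, -130, 0, 0, 0], [10, -5, -175, 0, 0.1, 0], [30, -5, -220, 0, 0.25, 0], [51, -5, -264, 0, 0.42, 0], [72, -5, -308, 0, 0.58, 0], [104, -5, -330, 0, 0.74, 0], [136, -5, -352, 0, 0.91, 0], [168, -5, -374, 0, 1.08, 0], [199.5, -5, -396.6, 0, 1.235, 0], [199.5, -5, -396.6, 0, 1.235, 0]]
  ]
}}

```text
time: 15.9
eef_pos: [471.7, -237.2, 259.2]
tool_rot: [[-0.468, 0.003, 0.884], [-0.884, -0.002, -0.468], [0.001, -1.0, 0.004]]
ft_force: [0.1, 0.1, -1.6]
finger_gap: 21.4
```

{"api": "send_rows", "payload": {
  "increments": [
    [[0, 0, 0, 0, 0, 0], [0, 0, 0, 0, 0, 0]]
  ]
}}

```text
time: 16.15
eef_pos: [472.0, -232.5, 258.6]
tool_rot: [[-0.461, 0.002, 0.888], [-0.888, 0.002, -0.461], [-0.003, -1.0, 0.0]]
ft_force: [0.5, 0.3, 0.2]
finger_gap: 21.2
```

Run:
```python
from h import *
s=ctrl.state();p=np.array(s["eef_pos"]);R0=np.array(s["tool_rot"]);G=np.array([[-.463,.001,.886],[-.886,0,-.463],[-.001,-1,0]]).T
G=np.array([[-.463,0,.886],[-.886,0,-.463],[0,-1,0]])
print(p,rel(p,R0,[472.2,-233.3,92.3],G),s["ft_force"])
im,d=ctrl.get_image("wrist");save("w5.png",im);P=cloud("wrist",d)
q=[np.median(P[r,315:335][d[r,315:335]>0],0) for r in (60,120,180,220)];print([(((x-p)@R0[:,2]).round(1),(x[2]-p[2]).round(1)) for x in q])
```

```text
[ 472.01484731 -232.52325634  258.58752405] [1.075, 166.285, 0.445, -0.0, 0.003, -0.003] [0.49671394 0.31544094 0.21307116]
[(np.float64(91.0), np.float64(-52.7)), (np.float64(73.2), np.float64(-52.5)), (np.float64(54.0), np.float64(-52.6)), (np.float64(40.1), np.float64(-52.5))]
```

View pics/w5.png

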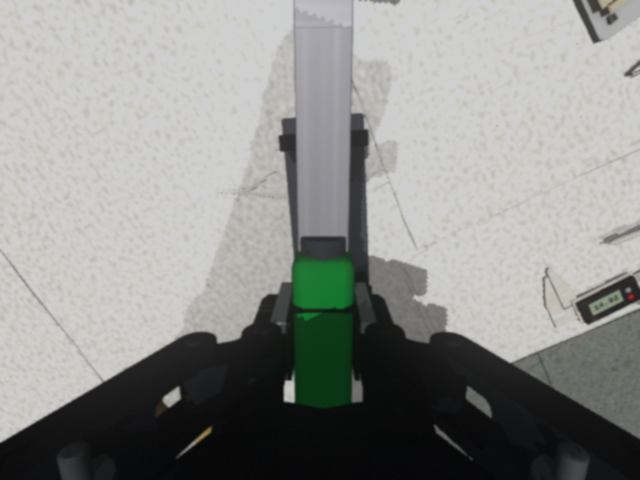

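The tool sits unchanged in the grip (blade at −52.6 mm, step at row 25) and is lined up over the rest (front fork at (323,137)). I'll lower it, slowing at the end.

{"api": "send_rows", "payload": {
  "increments": [
    [[1, 45, 0.4, 0, 0.003, 0], [1, 95, 0.4, 0, 0.003, 0], [1, 130, 0.4, 0, 0.003, 0], [1, 150, 0.4, 0, 0.003, 0], [1, 159, 0.4, 0, 0.003, 0], [1, 164, 0.4, 0, 0.003, 0], [1, 166, 0.4, 0, 0.003, 0], [1, 166, 0.4, 0, 0.003, 0], [1, 166, 0.4, 0, 0.003, 0]]
  ]
}}

```text
time: 17.32
eef_pos: [472.2, -234.6, 93.1]
tool_rot: [[-0.465, 0.002, 0.885], [-0.885, 0.001, -0.465], [-0.002, -1.0, 0.001]]
ft_force: [0.2, -0.7, -0.7]
finger_gap: 21.2
```

```bash
python3 c.py
```

```text
t 17.325 [ 472.2 -234.6   93.1] pitch 0.08 yaw -27.74 sill in tool [-386.4   15.8  -78.7] tipz [ 574.1 -288.1   38.5] F [ 0.2 -0.7 -0.7] [-0.01  0.01 -0.02]
```

1.3 mm above its seat and with no force on it. I'll lower the last bit and release.

{"api": "send_rows", "payload": {
  "increments": [
    [[0, 1.2, 0, 0, 0, 0], [0, 1.2, 0, 0, 0, 0], [0, 1.2, 0, 0, 0, 0]]
  ]
}}

```text
time: 17.7
eef_pos: [472.1, -234.6, 91.8]
tool_rot: [[-0.466, 0.002, 0.885], [-0.885, 0.001, -0.466], [-0.002, -1.0, 0.001]]
ft_force: [-0.4, 1.5, 5.5]
finger_gap: 21.2
```

{"api": "send_rows", "payload": {
  "increments": [
    [[0, 0, 0, 0, 0, 0], [0, 0, 0, 0, 0, 0], [0, 0, 0, 0, 0, 0], [0, 0, 0, 0, 0, 0], [0, 0, 0, 0, 0, 0], [0, 0, 0, 0, 0, 0], [0, 0, 0, 0, 0, 0], [0, -10, 0, 0, 0, 0], [0, -30, 0, 0, 0, 0], [0, -80, 0, 0, 0, 0], [0, -130, 0, 0, 0, 0], [0, -157, 0, 0, 0, 0]]
  ],
  "claw": 1
}}

```text
time: 19.2
eef_pos: [472.0, -235.5, 251.3]
tool_rot: [[-0.466, 0.004, 0.885], [-0.885, 0.001, -0.466], [-0.003, -1.0, 0.003]]
ft_force: [-0.0, 0.6, -0.6]
finger_gap: 85.6
```

{"api": "send_rows", "payload": {
  "increments": [
    [[0, 0, 0, 0, 0, 0], [0, 0, 0, 0, 0, 0], [0, 0, 0, 0, 0, 0]]
  ]
}}

```text
time: 19.58
eef_pos: [471.1, -234.4, 247.4]
tool_rot: [[-0.466, -0.001, 0.885], [-0.885, 0.002, -0.466], [-0.001, -1.0, -0.001]]
ft_force: [0.1, 0.2, 0.1]
finger_gap: 85.3
```

Run:
```python
from h import *
s=ctrl.state();im,d=ctrl.get_image("wrist");P=cloud("wrist",d);print(s["eef_pos"],s["ft_force"])
h=cv2.cvtColor(im,cv2.COLOR_RGB2HSV);k=cv2.inRange(h,(50,100,40),(80,255,255))
q=P[(k>0)&(d>0)];top=q[q[:,2]>np.median(q[:,2])-6];print("green z",np.percentile(q[:,2],[5,50,95]));r=cv2.minAreaRect(top[:,:2].astype(np.float32));print(r)
im2,d2=ctrl.get_image("scene")
o=np.hstack([cv2.resize(im,(400,300)),cv2.resize(im2,(400,300))]);save("end.png",o)
im3,d3=ctrl.get_image("top");P=cloud("top",d3)
k=(d3>0)&(P[...,2]>130)&(P[...,2]<260)&(np.linalg.norm(P[...,:2]-[693,248],axis=-1)<110)
q=P[k];f=(q[:,:2]-[582.4,144])@np.array([.729,.685]);c=np.polyfit(q[:,2],f,1);print("cover",len(q),"slope",c,"angle",1.571+np.arctan(c[0]))
t0=np.load("top0.npz")["im"];df=cv2.absdiff(t0,im3).max(-1)
for n,(x,y) in dict(tape=(330,299),nyl=(447,204),bottle=(176,288)).items(): print(n,(df[y-22:y+22,x-22:x+22]>40).mean().round(3))
```

```text
[ 471.10812258 -234.3980025   247.42532995] [0.10876085 0.15465574 0.11793896]
green z [46.48121819 48.50910608 49.77324528]
((451.7281494140625, -224.15234375), (21.479793548583984, 102.94790649414062), 62.66680145263672)
cover 1835 slope [  0.23194679 126.91445321] angle 1.7989165750365763
tape 0.0
nyl 0.096
bottle 0.0
```

View pics/end.png

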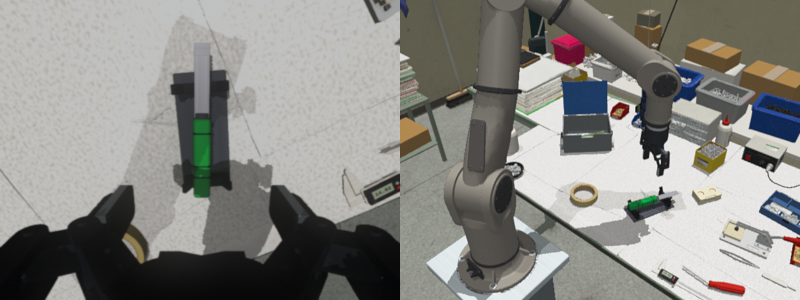

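```bash
python3 -c "
from workcell import ctrl
print(ctrl.job_done())"
```

```text
the job is handed in; nothing more can be done
None
```

I levered the cover open with the pry tool, swung it past upright, laid the tool back in its rest and handed the job in at about 20 s of robot time. The job reports no verdict, so the results below are my own measurements.

- **Levering:** The blade went 40 mm past the sill and pitched to 20° on it. The cover's front edge came up about 11.6 mm (≈0.078 rad), and I held it there for about 0.4 s with a net upward force of about 7 N on the tool. Contact on both the sill and the cover is inferred from that force and the geometry, since I cannot read the two contact forces separately.
- **Cover:** It stands at about 1.80 rad by a depth-slope fit from the top camera; the limit is 1.45 rad.
- **Tool:** It lies in both forks, blade forward, within 2 mm and 0.2° of where it lay at the start. I did not measure it against the rest's own axis. It looks slightly askew of the forks, as it did at the start.
- **Robot:** The gripper is open and clear above the rest, with a wrist force of about 0 N.
- **Bystanders:** The tape roll and bottle show no change from the first top picture. About 10% of the pixels around the nylon block changed; the end picture shows it in place, so I put that down to the arm or its shadow, but did not measure it again.

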